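# Set up the knitting-needle display on the wool shop counter

### The arm

A 6-joint arm with a two-finger parallel gripper is mounted at the origin on the work surface. World frame = base frame: x ahead of the robot, y to its left, z up, the work surface at z = 0. Lengths are in mm, angles in rad, forces in N, time in s.
With the tool pointing down it reaches from about 275 to 750 mm from the base axis. Payload 10.2 kg.
Tool frame: the origin (TCP) lies midway between the tips of the shut fingers; the grasp point (between the pads) lies 19 mm behind it; z points along the fingers, y is the line along which they close (so a half turn about z gives the same grasp; the last joint's range is limited). The gripper opens to 85 mm and grips with 20 to 120 N. Pads are 22 mm wide; open, the fingers measure 114 mm over their backs; the gripper's body (76 mm by 85 mm) begins 54 mm behind the grasp point. The pads swing forward as they close: fully open they stand 13 mm farther back than shut.
Start: joints at [1.048, 0.313, 1.498, -0, 1.331, -0.223], TCP at [155.06, 501.585, 200.794] pointing down, gripper open.
Joint ranges: [-2.94, 2.94], [-0.97, 2.17], [0.19, 2.56], [-1.23, 4.37], [0.02, 3.11], [-2.88, 2.88]. Speed limits (rad/s): [2.39, 2.39, 3.01, 3.14, 3.14, 3.14].

### API

Orientations are given as a unit quaternion [w, x, y, z].
In Python, from rig import ctrl, capture, camera_info gives the robot as it stands.
- The arm moves only by the tool apply_moves, never from a script. Its argument "targets" is a list of rows, each a list of 3 entries, a list of its own where there are three numbers: the finger opening in mm, from 0 to 85.4, then the shift along the world's x, y, z in mm, then the turn, a rotation vector about the world's x, y, z in degrees. In form: [[grip, [dx, dy, dz], [rx, ry, rz]], ...]. A call has 1 to 20 rows; each row is the pose to reach, as a shift and turn from the pose commanded when the call began; what a row does not reach only later rows make up. A row lasts 1/10 s, in which the tool goes at most 50 mm and 8.59 degrees, less where a joint would pass 70% of its speed; a pose out of reach is approached as far as the arm can. A call with a gripper value outside its range is refused whole. The fingers move at their own pace and stop on an object; "squeeze" is the grip in N (left out, the last holds). Time passes only in rows, so rows that repeat a pose let the fingers close. It gives the time, the measured TCP pose, the force, the opening and the grip force at its end, in the units of the state.
- ctrl.sense(): the state, without advancing time (a new reading comes with each control period).
- capture(name): name is "scene" or "side" or "wrist"; returns (picture, depth): 400x640x3 uint8, blue, green, red; 400x640 float32, mm along the optical axis (not along the pixel's ray), 0 where there is no reading.
- camera_info(name): a dict with "vfov" (degrees; the focal length in pixels is half the picture's height over the tangent of half this angle, whatever the lens; pixels are square), "cx", "cy" (the principal point, pixels), "extrinsics" (4x4, takes a point from camera to world coordinates). Camera axes: x right, y down, z forward; pixel columns grow to the right and rows downward; lengths in mm; the calibration is good to about 2 mm. A picture is of the moment at which its call begins: read the wrist's pose just before it. camera_info takes no time and is no camera call; for the wrist camera it gives the pose at the moment of the call.
- ctrl.finish_job(): hands the job in; it is judged then, once.
The state is a dict: "time_s": time; "joints": joint angles; "dq": joint speeds; "tau": joint torques, N m; "eef_pos": TCP position; "ee_rot": TCP orientation; "force": force on the tool from outside, world axes, zero at the start; "wrist_torque": the same for the moment, N m; "grip_width": opening from 0.0 (shut) to 1.0 (fully open); "grip_force": force on a finger pad.
Only numpy, scipy, OpenCV 4.12 (cv2) and the standard library are available. Lean on these libraries where they do the work, as an engineer would, in place of code of your own. Each camera call takes 0.05 s, during which the arm holds its last target. There are 200 camera calls.

### The job

Set up the needle display: first take the round blue dust cover off the display stand's spindle and set it down right way up in the little steel tray; then fit the wooden needle holder fully home onto the square spindle and turn it until its row of wells lines up with the white line on the stand's base, and only then stand every needle, point down, in the well of its cap's colour, leaving the holder lined up. Leave the other things on the counter where they are.

Things in the scene. Friction and masses are not known exactly. Their poses are not given: they have to be found in the camera images.
- stand: round grey display-stand base fixed to the counter, 160 mm diameter, 20 mm high, with a thin white line across its top through the centre. Origin: centre of its underside, on the counter. The white line runs along its x axis.
- spindle (a point): centre of the top of the stand's wooden turntable disc, 96 mm diameter, top 27 mm above the counter; z up, x and y along the sides of the square brass spindle on it, turning with it. Spindle: 22 mm square, 38 mm tall, its top 8 mm tapering to 14 mm. The disc turns up to 3.1 rad either way; stiff (0.35 N m): turns with a fitted holder, stays where left.
- holder: light-wood block 42 (x) x 224 (y) x 85 mm high, 0.4 kg. Origin: centre of its underside, z up. Under its middle a blind 25 mm square bore, 44 deep, parallel to its sides; solid above. In its top four 25 mm square wells along y, 77 deep, at y = -92 red, -37 yellow, +37 green, +92 blue (colour tabs on rim and long sides). Home: its underside rests on the turntable disc.
- cover: round blue plastic dust cover, starts upside-down-cup fashion over the spindle, open end down on the turntable disc. 46 mm diameter, 55 mm high, closed flat top with a white dot; inside 36 mm diameter, 50 mm deep; 60 g. Origin: centre of its open lower end; z up when right way up.
- tray: square steel tray fixed to the counter, 120 x 120 mm, 22 mm high, walls and floor 5 mm thick. Origin: centre of its underside.
- needle_red: jumbo wooden knitting needle with a red cap, 207 mm long, 15 mm square, about 35 g, starts lying on the counter (may be absent). x axis along it towards the cap. Origin: on its axis at the grip spot, 145 mm from the point and 62 mm from the cap's end. The cap is 18 mm square, 12 mm long; the last 20 mm at the point taper to 5 mm.
- tip_red (a point): the point of the red needle (x = -145 mm on it)
- well_red (a point): centre of the floor of the red well, 77 mm below the rim, fixed in the holder; axes as the holder's
- needle_yellow: jumbo wooden knitting needle with a yellow cap, 207 mm long, 15 mm square, about 35 g, starts lying on the counter (may be absent). x axis along it towards the cap. Origin: on its axis at the grip spot, 145 mm from the point and 62 mm from the cap's end. The cap is 18 mm square, 12 mm long; the last 20 mm at the point taper to 5 mm.
- tip_yellow (a point): the point of the yellow needle (x = -145 mm on it)
- well_yellow (a point): centre of the floor of the yellow well, 77 mm below the rim, fixed in the holder; axes as the holder's
- needle_green: jumbo wooden knitting needle with a green cap, 207 mm long, 15 mm square, about 35 g, starts lying on the counter (may be absent). x axis along it towards the cap. Origin: on its axis at the grip spot, 145 mm from the point and 62 mm from the cap's end. The cap is 18 mm square, 12 mm long; the last 20 mm at the point taper to 5 mm.
- tip_green (a point): the point of the green needle (x = -145 mm on it)
- well_green (a point): centre of the floor of the green well, 77 mm below the rim, fixed in the holder; axes as the holder's
- needle_blue: jumbo wooden knitting needle with a blue cap, 207 mm long, 15 mm square, about 35 g, starts lying on the counter (may be absent). x axis along it towards the cap. Origin: on its axis at the grip spot, 145 mm from the point and 62 mm from the cap's end. The cap is 18 mm square, 12 mm long; the last 20 mm at the point taper to 5 mm.
- tip_blue (a point): the point of the blue needle (x = -145 mm on it)
- well_blue (a point): centre of the floor of the blue well, 77 mm below the rim, fixed in the holder; axes as the holder's
- button_jar: bystander, to be left alone: orange jar of buttons, 64 mm diameter, 95 mm high, brass lid. Origin: centre of its underside.
- tape_measure: bystander, to be left alone: green round tape measure, 56 mm diameter, 16 mm high. Origin: centre of its underside.
- pin_tin: bystander, to be left alone: blue tin, 60 mm diameter, 35 mm high. Origin: centre of its underside.
- stitch_counter: bystander, to be left alone: red stitch counter, 50 by 32 by 18 mm. Origin: centre of its underside.
- spray: bystander, to be left alone: green glass bottle, 56 mm diameter, 160 mm high. Origin: centre of its underside.
- mug: bystander, to be left alone: blue mug, 74 mm diameter, 90 mm high. Origin: centre of its underside.
Things that resemble listed ones, but are neither listed nor needed, are in the scene too. Of the things like the cover, leave any that is red; of the rest the smaller one is meant.

How it is judged:
By the outcome, as a careful person would: the job done as asked, in the order asked, and still so for the second after the job is handed in, with the robot touching nothing.
Of needle_red, needle_yellow, needle_green, needle_blue only 3 to 4 are there at a start; the rules pass over those that are not, and their reading is None.
At some moment in a run one of needle_red, needle_yellow, needle_green, needle_blue may be knocked a few centimetres aside while the robot is not near it.
It also fails if it takes over 210 s, if anything falls off the work surface, if the arm or the gripper's body presses on something with over 40 N, if the wrist force passes 120 N, or if a joint passes its speed limit or range.

## Working session

There is one attempt and no reset: what is moved stays moved. The work goes in short steps, Python scripts to look and compute and a tool call to move; the robot and the scene stay as the last step left them, time stands still between calls to the robot, and variables do not carry over. Pictures are saved under pics/ and viewed, at most 14 in all, crops included, and the job is handed in when it is done.

Besides the shell and the picture viewer there is one more tool, called after "Request:" as name(argument=value, ...), one argument or row to a line, values as JSON. apply_moves: Moves the arm, as the interface text tells. Its arguments: {"type":"object","properties":{"targets":{"type":"array","items":{"type":"array"}},"squeeze":{"type":"number"}},"required":["targets"]}

```bash
ls; mkdir -p pics; cat > h.py <<'E'
import numpy as np, cv2
from rig import ctrl, capture, camera_info
def shot(n,fn=None):
    i=camera_info(n); p,d=capture(n)
    if fn: cv2.imwrite('pics/'+fn+'.png',p)
    return p,d,i
def foc(i): return 200/np.tan(np.radians(i['vfov'])/2)
def ray(i,u,v):
    f=foc(i);E=np.array(i['extrinsics']);u=np.asarray(u,float);v=np.asarray(v,float)
    d=np.stack([(u-i['cx'])/f,(v-i['cy'])/f,np.ones_like(u)],-1)@E[:3,:3].T
    return E[:3,3],d
def onplane(i,u,v,z):
    o,d=ray(i,u,v); return o+d*((z-o[2])/d[...,2])[...,None]
def pts(i,d):
    v,u=np.mgrid[:400,:640]; o,r=ray(i,u,v); return o+r*d[...,None]
def proj(i,P):
    E=np.linalg.inv(np.array(i['extrinsics']));q=E[:3,:3]@np.asarray(P,float)+E[:3,3];f=foc(i)
    return q[0]/q[2]*f+i['cx'],q[1]/q[2]*f+i['cy']
E
python3 - <<'E'
from h import *
for n in ['scene','side','wrist']:
    p,d,i=shot(n,n+'0'); print(n,i['vfov'],i['cx'],i['cy'],np.round(i['extrinsics'],3).tolist())
print(ctrl.sense())
E
```

```text
pics
scene 49.049800936110564 324.9384399466367 200.6001091323749 [[-0.798, 0.396, -0.455, 1147.896], [0.603, 0.527, -0.598, 787.062], [0.003, -0.752, -0.66, 919.03], [0.0, 0.0, 0.0, 1.0]]
side 52.34156768495699 318.44476299498393 196.03000205308314 [[0.905, -0.314, 0.288, 242.888], [-0.426, -0.678, 0.599, -618.94], [0.008, -0.665, -0.747, 823.919], [0.0, 0.0, 0.0, 1.0]]
wrist 58.64990430652136 318.41663987816077 194.4695980184726 [[0.295, 0.917, 0.268, 86.644], [0.956, -0.283, -0.083, 521.211], [-0.001, 0.281, -0.96, 373.791], [0.0, 0.0, 0.0, 1.0]]
{'time_s': 0.15, 'joints': array([ 1.04759278e+00,  3.13337556e-01,  1.49822218e+00,  4.07077213e-05,
        1.33099783e+00, -2.23393529e-01]), 'dq': array([ 0.00060908, -0.00236249, -0.00232535, -0.00131782,  0.00060798,
        0.00029636]), 'tau': array([ 1.82173189e-03, -4.12371540e+01, -2.59802431e+01, -1.48210765e-04,
        3.21797022e-03, -1.38168704e-05]), 'eef_pos': array([154.94531797, 501.40025465, 200.37352743]), 'ee_rot': array([-1.94353794e-04,  1.49348982e-01,  9.88784430e-01, -4.42019161e-04]), 'force': array([ 0.83454272, -0.39080528, -0.31980607]), 'wrist_torque': array([ 0.04757426, -0.04315923, -0.01621332]), 'grip_force': 0.0, 'grip_width': 0.9963129279875026}
```

View pics/scene0.png

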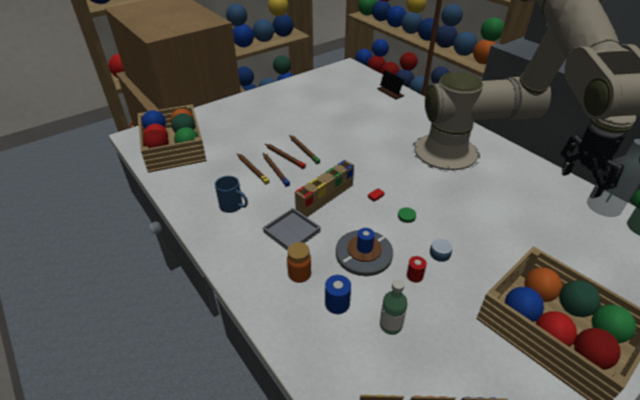

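View pics/side0.png

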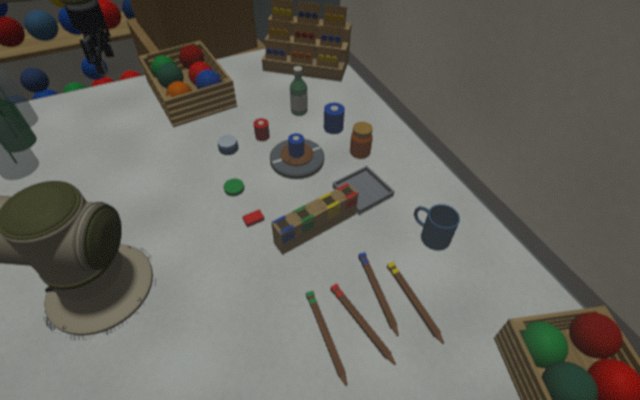

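The scene shows the small blue cover on the stand at (365,240), the tray at (292,229), the holder at (325,186), and four needles at (253,168), (276,169), (286,155) and (304,149). The decoys are the larger blue cover (338,294) and a red one (416,268). The side view agrees: stand (297,157), holder (316,217), and all four needles present.

```bash
python3 - <<'E'
from h import *
out={}
for n,q in [('scene',{'cover':(366,233,82),'stand':(365,252,20),'tray':(292,229,10),'hold_red':(306,188,85),'hold_blue':(344,169,85),'jar':(299,248,95),'mug':(229,185,85),'big':(338,281,60),'redc':(417,262,50),'tape':(407,214,16),'pin':(441,246,35),'count':(376,194,18),'spray':(397,288,160),
 'Yc':(266,181,9),'Yt':(239,155,5),'Bc':(287,184,9),'Bt':(264,155,5),'Rc':(303,165,9),'Rt':(266,143,5),'Gc':(318,161,9),'Gt':(291,136,5)}),
 ('side',{'cover':(297,138,82),'stand':(297,158,20),'tray':(363,190,10),'hold_red':(347,192,85),'hold_blue':(283,232,85),'jar':(361,128,95),'mug':(440,213,90),'Yc':(392,267,9),'Yt':(441,341,5),'Bc':(364,257,9),'Bt':(396,333,5),'Rc':(337,290,9),'Rt':(393,362,5),'Gc':(312,296,9),'Gt':(345,382,5)})]:
    p,d,i=shot(n); P=pts(i,d)
    for k,(u,v,z) in q.items(): print(n,k,np.round(onplane(i,np.array(u),np.array(v),z)[:2]),np.round(P[v,u]))
E
```

```text
scene cover [562. 199.] [563. 199.  83.]
scene stand [569. 208.] [576. 215.  30.]
scene tray [674.   5.] [672.   2.   6.]
scene hold_red [583. -49.] [1148.  787.  919.]
scene hold_blue [434. -53.] [433. -54.  84.]
scene jar [742. 146.] [741. 144.  93.]
scene mug [ 760. -199.] [ 746. -236.   54.]
scene big [710. 266.] [719. 276.  76.]
scene redc [503. 335.] [509. 339.  58.]
scene tape [364. 166.] [365. 167.  17.]
scene pin [398. 327.] [398. 327.  36.]
scene count [378.  42.] [377.  42.  17.]
scene spray [672. 418.] [673. 418. 161.]
scene Yc [ 617. -234.] [ 621. -226.   16.]
scene Yt [ 614. -424.] [ 620. -412.   14.]
scene Bc [ 570. -179.] [ 573. -173.   14.]
scene Bt [ 543. -370.] [ 552. -352.   19.]
scene Rc [ 468. -233.] [ 473. -226.   16.]
scene Rt [ 497. -432.] [ 494. -438.    0.]
scene Gc [ 413. -221.] [ 416. -216.   13.]
scene Gt [ 396. -416.] [ 408. -397.   19.]
side cover [567. 197.] [568. 199.  80.]
side stand [559. 184.] [557. 178.  26.]
side tray [676.   3.] [680.   8.   3.]
side hold_red [597. -44.] [609. -25.  60.]
side hold_blue [409. -91.] [410. -89.  83.]
side jar [742. 147.] [744. 149.  93.]
side mug [ 761. -198.] [ 781. -182.   62.]
side Yc [ 618. -237.] [ 614. -241.   18.]
side Yt [ 617. -428.] [ 243. -619.  824.]
side Bc [ 573. -186.] [ 570. -190.   17.]
side Bt [ 543. -374.] [ 541. -376.   10.]
side Rc [ 476. -236.] [ 473. -240.   18.]
side Rt [ 506. -422.] [ 503. -424.   12.]
side Gc [ 419. -226.] [ 418. -229.   16.]
side Gt [ 402. -415.] [ 401. -417.   11.]
```

Request:
apply_moves(
  targets=[
    [85,[400,-302,0],[0,0,0]],
    [85,[400,-302,0],[0,0,0]],
    [85,[400,-302,0],[0,0,0]],
    [85,[400,-302,0],[0,0,0]],
    [85,[400,-302,0],[0,0,0]],
    [85,[400,-302,0],[0,0,0]],
    [85,[400,-302,0],[0,0,0]],
    [85,[400,-302,0],[0,0,0]],
    [85,[400,-302,0],[0,0,0]],
    [85,[400,-302,0],[0,0,0]],
    [85,[400,-302,0],[0,0,0]],
    [85,[400,-302,0],[0,0,0]],
    [85,[400,-302,0],[0,0,0]],
    [85,[400,-302,0],[0,0,0]],
  ],
)

```text
time_s: 1.65
eef_pos: [554.3, 200.6, 201.1]
ee_rot: [0.0, 0.149, 0.989, 0.0]
force: [0.2, -0.2, 0.6]
grip_width: 0.995
grip_force: 0.0
```

```bash
python3 - <<'E'
from h import *
p,d,i=shot('wrist','w1'); s=ctrl.sense(); print(s['time_s'],s['eef_pos'],s['ee_rot'],s['joints'])
P=pts(i,d)
# cover top
m=(P[...,2]>75)&(P[...,2]<90)&(d>0)&(np.hypot(P[...,0]-565,P[...,1]-199)<60)
q=P[m]; print('cover top',m.sum(),q.mean(0),q.min(0),q.max(0))
(cc,r)=cv2.minEnclosingCircle(q[:,:2].astype(np.float32)); print(cc,r)
m=(P[...,2]>15)&(P[...,2]<23)&(d>0)&(np.hypot(P[...,0]-565,P[...,1]-199)<110)
print(cv2.minEnclosingCircle(P[m][:,:2].astype(np.float32)),P[m][:,2].mean())
E
```

```text
1.7 [554.3872683  200.50971214 201.14734947] [1.65442321e-04 1.48593909e-01 9.88898283e-01 8.92603496e-05] [ 1.48426660e-01  4.56331132e-01  1.29136363e+00  7.48319580e-05
  1.39352920e+00 -1.12409036e+00]
cover top 2256 [563.23966608 198.23565455  82.49686039] [540.99471893 175.19201263  75.04191516] [586.95255616 220.96980881  85.51214528]
(564.107666015625, 197.8760986328125) 23.16527557373047
((564.4114990234375, 196.97674560546875), 80.04122924804688) 20.245266297319585
```

View pics/w1.png

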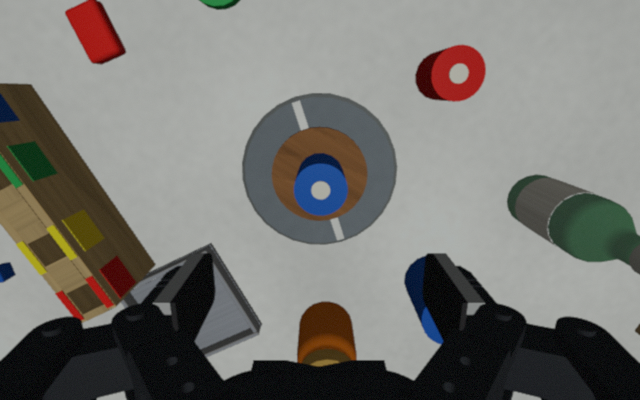

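The wrist view shows the cover's dot at (320,190), with white line ends at (299,115) and (337,229). Holder is at left and the tray at bottom left.

Request:
apply_moves(
  squeeze=30,
  targets=[
    [85,[9,-2,-50],[0,0,0]],
    [85,[9,-2,-100],[0,0,0]],
    [85,[9,-2,-135],[0,0,0]],
    [85,[9,-2,-152],[0,0,0]],
    [85,[9,-2,-152],[0,0,0]],
    [30,[9,-2,-152],[0,0,0]],
    [30,[9,-2,-152],[0,0,0]],
    [30,[9,-2,-152],[0,0,0]],
    [30,[9,-2,-152],[0,0,0]],
    [30,[9,-2,-152],[0,0,0]],
    [30,[9,-2,-152],[0,0,0]],
    [30,[9,-2,-152],[0,0,0]],
    [30,[9,-2,-140],[0,0,0]],
    [30,[9,-2,-110],[0,0,0]],
    [30,[9,-2,-70],[0,0,0]],
    [30,[9,-2,-20],[0,0,0]],
    [30,[9,-2,0],[0,0,0]],
  ],
)

```text
time_s: 3.4
eef_pos: [565.3, 197.9, 206.9]
ee_rot: [0.004, 0.149, 0.989, 0.001]
force: [-0.5, 0.6, -0.0]
grip_width: 0.351
grip_force: 0.0
```

```bash
python3 - <<'E'
from h import *
p,d,i=shot('wrist','w2'); s=ctrl.sense(); print(s['time_s'],s['eef_pos'])
P=pts(i,d); bgr=p.astype(int)
# white line on base z~20
rr=np.hypot(P[...,0]-564.3,P[...,1]-197)
m=(rr<78)&(rr>51)&(abs(P[...,2]-20)<4)
g=p.min(2); mm=m&(g>150); print(mm.sum(), np.median(g[m]))
q=P[mm][:,:2].astype(np.float32); l=cv2.fitLine(q,cv2.DIST_HUBER,0,.01,.01).ravel(); print('line dir',l,np.degrees(np.arctan2(l[1],l[0])))
mr=(rr<100)&(P[...,2]>16)&(P[...,2]<23)&(d>0); print('base',cv2.minEnclosingCircle(P[mr][:,:2].astype(np.float32)))
# spindle top
m=(rr<25)&(P[...,2]>60)&(P[...,2]<70); print('top',m.sum(),cv2.minAreaRect(P[m][:,:2].astype(np.float32)) if m.sum()>5 else '')
m=(rr<49)&(abs(P[...,2]-27)<3); print('disc',cv2.minEnclosingCircle(P[m][:,:2].astype(np.float32)))
E
```

```text
3.45 [565.89968538 198.01215154 208.39053683]
363 96.0
line dir [9.9993616e-01 1.1296625e-02 5.5475415e+02 1.9683641e+02] 0.6472627
base ((564.3853149414062, 196.8269500732422), 79.91988372802734)
top 65 ((546.7610473632812, 202.9120330810547), (36.142948150634766, 8.890726089477539), 79.5600814819336)
disc ((564.3719482421875, 197.0602264404297), 48.0331916809082)
```

View pics/w2.png

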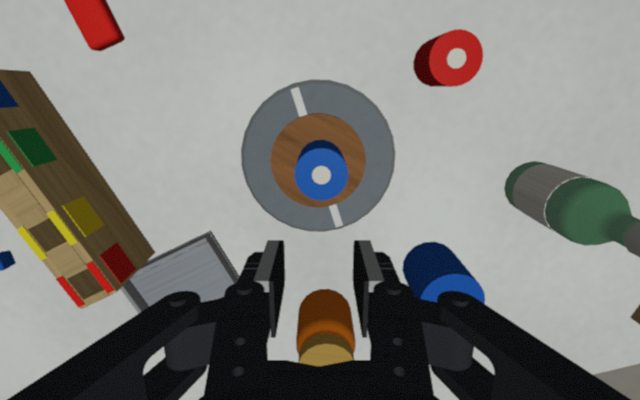

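The cover is still on the stand at (320,175), so the grasp missed. I'll retry lower and with more time to close, checking before lifting.

Request:
apply_moves(
  squeeze=40,
  targets=[
    [85,[0,0,0],[0,0,0]],
    [85,[0,0,0],[0,0,0]],
    [85,[0,0,0],[0,0,0]],
    [85,[0,0,0],[0,0,0]],
    [85,[0,0,0],[0,0,0]],
    [85,[0,0,0],[0,0,0]],
    [85,[0,0,-50],[0,0,0]],
    [85,[0,0,-100],[0,0,0]],
    [85,[0,0,-140],[0,0,0]],
    [85,[0,0,-163],[0,0,0]],
    [85,[0,0,-163],[0,0,0]],
    [85,[0,0,-163],[0,0,0]],
    [30,[0,0,-163],[0,0,0]],
    [30,[0,0,-163],[0,0,0]],
    [30,[0,0,-163],[0,0,0]],
    [30,[0,0,-163],[0,0,0]],
    [30,[0,0,-163],[0,0,0]],
    [30,[0,0,-163],[0,0,0]],
    [30,[0,0,-163],[0,0,0]],
    [30,[0,0,-163],[0,0,0]],
  ],
)

```text
time_s: 5.45
eef_pos: [564.9, 197.9, 39.2]
ee_rot: [0.001, 0.149, 0.989, 0.001]
force: [0.1, 1.7, 6.2]
grip_width: 0.515
grip_force: 40.2
```

Request:
apply_moves(
  targets=[
    [30,[0,0,0],[0,0,0]],
    [30,[0,0,10],[0,0,0]],
    [30,[0,0,20],[0,0,0]],
    [30,[0,0,35],[0,0,0]],
    [30,[0,0,55],[0,0,0]],
    [30,[0,0,80],[0,0,0]],
    [30,[0,0,110],[0,0,0]],
    [30,[0,0,140],[0,0,0]],
    [30,[0,0,163],[0,0,0]],
    [30,[0,0,163],[0,0,0]],
  ],
)

```text
time_s: 6.45
eef_pos: [565.3, 197.8, 204.8]
ee_rot: [0.003, 0.149, 0.989, 0.001]
force: [-0.4, -0.2, 0.5]
grip_width: 0.513
grip_force: 40.9
```

```bash
python3 - <<'E'
from h import *
p,d,i=shot('wrist','w3'); s=ctrl.sense(); print(s['time_s'],s['eef_pos'],s['grip_width'],s['grip_force'])
P=pts(i,d); np.save('w3P.npy',P)
rr=np.hypot(P[...,0]-564.3,P[...,1]-197)
m=(rr<25)&(P[...,2]>58)&(P[...,2]<70); print('top',m.sum(),cv2.minAreaRect(P[m][:,:2].astype(np.float32)) if m.sum()>5 else '')
# tray from side view: rim z~22
p,d,i=shot('side'); P=pts(i,d)
r=np.maximum(abs(P[...,0]-676),abs(P[...,1]-4)); m=(r<95)&(P[...,2]>16)&(P[...,2]<26)&(d>0); q=P[m][:,:2].astype(np.float32); print(m.sum(),cv2.minAreaRect(q))
p,d,i=shot('scene'); P=pts(i,d)
m=(r*0+np.maximum(abs(P[...,0]-676),abs(P[...,1]-4))<95)&(P[...,2]>16)&(P[...,2]<26)&(d>0); q=P[m][:,:2].astype(np.float32); print(m.sum(),cv2.minAreaRect(q))
E
```

```text
6.5 [564.44989596 197.5793736  202.27106501] 0.5160141029647567 40.90778076711667
top 515 ((564.2711791992188, 197.0402374267578), (21.565141677856445, 21.5595645904541), 39.520206451416016)
317 ((656.1574096679688, 0.6595687866210938), (166.89959716796875, 122.52389526367188), 9.230218887329102)
332 ((661.2420043945312, 3.5585861206054688), (159.30201721191406, 123.50768280029297), 6.045490264892578)
```

View pics/w3.png

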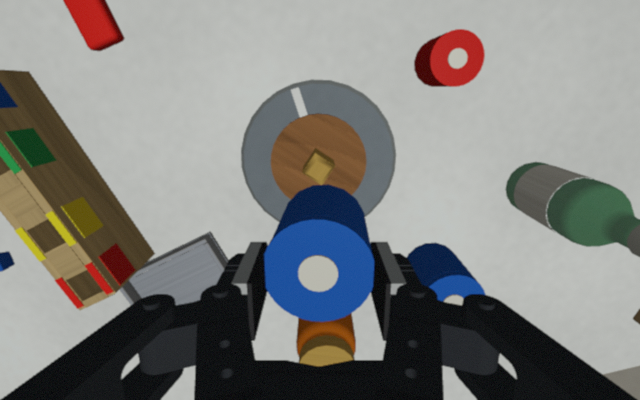

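The cover is held at (318,265). The brass spindle is visible at (318,168), about 40° to the world axes. Next I carry the cover to the tray.

Request:
apply_moves(
  targets=[
    [30,[111,-193,0],[0,0,0]],
    [30,[111,-193,0],[0,0,0]],
    [30,[111,-193,0],[0,0,0]],
    [30,[111,-193,0],[0,0,0]],
    [30,[111,-193,0],[0,0,0]],
    [30,[111,-193,0],[0,0,0]],
    [30,[111,-193,0],[0,0,0]],
    [30,[111,-193,-40],[0,0,0]],
    [30,[111,-193,-80],[0,0,0]],
    [30,[111,-193,-120],[0,0,0]],
    [30,[111,-193,-150],[0,0,0]],
    [30,[111,-193,-165],[0,0,0]],
    [30,[111,-193,-175],[0,0,0]],
    [30,[111,-193,-179],[0,0,0]],
    [30,[111,-193,-182],[0,0,0]],
    [30,[111,-193,-182],[0,0,0]],
    [30,[111,-193,-182],[0,0,0]],
  ],
)

```text
time_s: 8.3
eef_pos: [675.5, 4.5, 19.7]
ee_rot: [0.001, 0.149, 0.989, -0.0]
force: [-0.0, 0.1, 0.4]
grip_width: 0.514
grip_force: 41.0
```

Request:
apply_moves(
  targets=[
    [30,[0,0,-2],[0,0,0]],
    [30,[0,0,-2],[0,0,0]],
    [58,[0,0,-2],[0,0,0]],
    [58,[0,0,-2],[0,0,0]],
    [58,[0,0,-2],[0,0,0]],
    [58,[0,0,-2],[0,0,0]],
    [58,[0,0,10],[0,0,0]],
    [58,[0,0,50],[0,0,0]],
    [58,[0,0,100],[0,0,0]],
    [85,[0,0,150],[0,0,0]],
    [85,[0,0,200],[0,0,0]],
    [85,[-50,-20,230],[0,0,0]],
    [85,[-100,-40,230],[0,0,0]],
    [85,[-150,-60,230],[0,0,0]],
    [85,[-170,-72,230],[0,0,0]],
    [85,[-170,-72,230],[0,0,0]],
    [85,[-170,-72,230],[0,0,0]],
  ],
)

```text
time_s: 10.0
eef_pos: [505.1, -67.7, 250.1]
ee_rot: [0.001, 0.15, 0.989, -0.0]
force: [0.8, 0.8, 0.3]
grip_width: 0.995
grip_force: 0.0
```

```bash
python3 - <<'E'
from h import *
p,d,i=shot('wrist','w4'); s=ctrl.sense(); print(s['time_s'],s['eef_pos'],s['joints'])
P=pts(i,d)
m=(abs(P[...,2]-85)<3)&(d>0)&(np.hypot(P[...,0]-503,P[...,1]+68)<140)
q=P[m][:,:2].astype(np.float32); r=cv2.minAreaRect(q); print('holder',m.sum(),r, cv2.boxPoints(r).round(1).tolist(),P[m][:,2].mean())
m=(abs(P[...,2]-60)<3)&(d>0)&(np.hypot(P[...,0]-675,P[...,1]-4)<50); print('cover',m.sum(),cv2.minEnclosingCircle(P[m][:,:2].astype(np.float32)) if m.sum() else '')
p,d,i=shot('scene','s1')
E
```

```text
10.05 [505.65068066 -67.38317688 249.68145146] [-3.62627697e-01  2.47150989e-01  1.45668369e+00  2.45413660e-04
  1.43607047e+00 -1.63347784e+00]
holder 7340 ((508.5149841308594, -55.7305908203125), (224.3756866455078, 41.90715789794922), 9.4096097946167) [[394.3999938964844, -53.400001525878906], [401.29998779296875, -94.69999694824219], [622.5999755859375, -58.099998474121094], [615.7999877929688, -16.700000762939453]] 85.65086372135048
cover 523 ((674.9762573242188, 2.7199246883392334), 23.22359848022461)
```

View pics/w4.png

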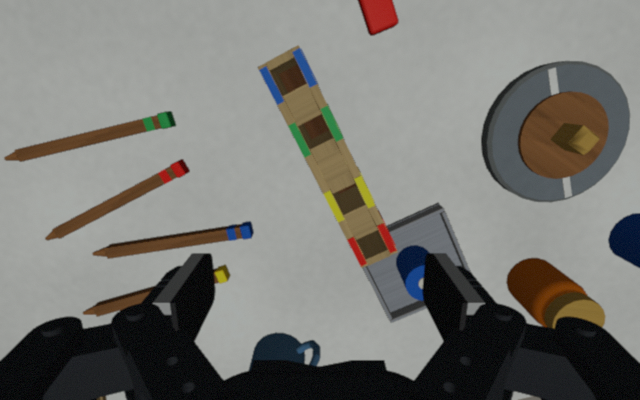

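The wrist view shows the cover upright in the tray at (415,275), the holder from blue (288,77) to red (372,245), and all four needles on the left. Next I grasp the holder at its middle.

Request:
apply_moves(
  squeeze=100,
  targets=[
    [85,[3.5,11.7,-30],[0,0,8]],
    [85,[3.5,11.7,-60],[0,0,16]],
    [85,[3.5,11.7,-90],[0,0,24]],
    [85,[3.5,11.7,-110],[0,0,26.6]],
    [85,[3.5,11.7,-110],[0,0,26.6]],
    [85,[3.5,11.7,-150],[0,0,26.6]],
    [85,[3.5,11.7,-185],[0,0,26.6]],
    [85,[3.5,11.7,-204],[0,0,26.6]],
    [85,[3.5,11.7,-204],[0,0,26.6]],
    [35,[3.5,11.7,-204],[0,0,26.6]],
    [35,[3.5,11.7,-204],[0,0,26.6]],
    [35,[3.5,11.7,-204],[0,0,26.6]],
    [35,[3.5,11.7,-204],[0,0,26.6]],
    [35,[3.5,11.7,-204],[0,0,26.6]],
    [35,[3.5,11.7,-204],[0,0,26.6]],
    [35,[3.5,11.7,-204],[0,0,26.6]],
    [35,[3.5,11.7,-204],[0,0,26.6]],
    [35,[3.5,11.7,-204],[0,0,26.6]],
  ],
)

```text
time_s: 11.9
eef_pos: [509.4, -55.8, 46.8]
ee_rot: [0.001, -0.082, 0.997, -0.0]
force: [-2.2, 2.8, 11.7]
grip_width: 0.453
grip_force: 100.0
```

Request:
apply_moves(
  targets=[
    [35,[0,0,15],[0,0,0]],
    [35,[0,0,40],[0,0,0]],
    [35,[0,0,80],[0,0,0]],
    [35,[0,0,120],[0,0,0]],
    [35,[10,45,120],[0,0,6]],
    [35,[20,90,120],[0,0,12]],
    [35,[30,135,120],[0,0,18]],
    [35,[40,180,120],[0,0,24]],
    [35,[50,225,120],[0,0,30]],
    [35,[55.7,252.7,120],[0,0,30.1]],
    [35,[55.7,252.7,120],[0,0,30.1]],
    [35,[55.7,252.7,120],[0,0,30.1]],
    [35,[55.7,252.7,120],[0,0,30.1]],
  ],
)

```text
time_s: 13.2
eef_pos: [564.1, 196.1, 164.8]
ee_rot: [-0.0, -0.338, 0.941, -0.0]
force: [1.0, -0.3, -4.5]
grip_width: 0.449
grip_force: 102.3
```

```bash
python3 - <<'E'
from h import *
p,d,i=shot('wrist','w5'); s=ctrl.sense(); print(s['time_s'],s['eef_pos'],s['ee_rot'],s['grip_width'],s['joints'][5])
P=pts(i,d)
z=P[...,2]; rr=np.hypot(P[...,0]-564,P[...,1]-197)
mm=(rr<140)&(z>180)&(z<225); print(np.histogram(z[mm],bins=15))
m=(rr<130)&(abs(z-205)<4)
q=P[m][:,:2].astype(np.float32); r=cv2.minAreaRect(q); print(m.sum(),r)
for n in ['scene','side']:
  p,d,i=shot(n,'x'+n); P=pts(i,d);z=P[...,2];rr=np.hypot(P[...,0]-564,P[...,1]-197)
  m=(rr<130)&(abs(z-205)<4); print(n,m.sum(),cv2.minAreaRect(P[m][:,:2].astype(np.float32)) if m.sum()>9 else '')
E
```

```text
13.25 [564.18745287 195.97043654 164.91220014] [-1.49403725e-04 -3.37448009e-01  9.41344152e-01 -7.56239902e-05] 0.45002832315697644 -2.1207150391188985
(array([  533,   510,   487,   501,   536,   578,   614, 15343, 12405,
         291,   310,   355,   376,   375,   414]), array([180.0040772 , 183.00270698, 186.00133677, 188.99996655,
       191.99859634, 194.99722612, 197.99585591, 200.99448569,
       203.99311547, 206.99174526, 209.99037504, 212.98900483,
       215.98763461, 218.98626439, 221.98489418, 224.98352396]))
27932 ((544.3074951171875, 178.64895629882812), (151.54800415039062, 65.01485443115234), 39.82814025878906)
scene 627 ((581.0653686523438, 208.52102661132812), (185.6326446533203, 60.189414978027344), 33.83725357055664)
side 487 ((562.3811645507812, 193.0771026611328), (227.8815460205078, 61.69057846069336), 33.99843215942383)
```

View pics/w5.png

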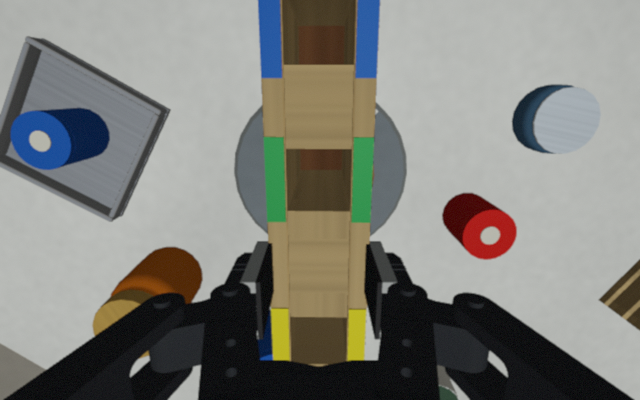

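The wrist view shows the holder squarely in the gripper. Tab edges: green rows 137–221, blue bottom 77, yellow top 308. Next I measure where the holder's centre sits along its length.

```bash
python3 - <<'E'
from h import *
i=camera_info('wrist'); s=ctrl.sense(); t=s['eef_pos']; print(t)
a=np.radians(39.5+180); yv=np.array([np.cos(a),np.sin(a)])
ang=np.radians(129.5); 
q=onplane(i,np.array([319.]*4),np.array([77,137,221,308.]),204.5)[:,:2]
print((q-t[:2])@yv, (q-t[:2])@np.array([-yv[1],yv[0]]))
E
```

```text
[564.30141641 196.05933288 164.95517153]
[ 76.84493672  55.50380995  22.01344912 -18.04623613] [0.52495504 0.52387202 0.52217245 0.52013951]
```

Request:
apply_moves(
  targets=[
    [35,[1.2,1.8,-15],[0,0,0]],
    [35,[1.2,1.8,-35],[0,0,0]],
    [35,[1.2,1.8,-48],[0,0,0]],
    [35,[1.2,1.8,-54],[0,0,0]],
    [35,[1.2,1.8,-58],[0,0,0]],
    [35,[1.2,1.8,-62],[0,0,0]],
    [35,[1.2,1.8,-66],[0,0,0]],
    [35,[1.2,1.8,-70],[0,0,0]],
    [35,[1.2,1.8,-70],[0,0,0]],
  ],
)

```text
time_s: 14.25
eef_pos: [565.3, 198.8, 94.4]
ee_rot: [-0.0, -0.338, 0.941, 0.0]
force: [0.4, -1.6, -4.9]
grip_width: 0.452
grip_force: 102.3
```

Request:
apply_moves(
  targets=[
    [35,[0,0,-5],[0,0,0]],
    [35,[0,0,-10],[0,0,0]],
    [35,[0,0,-15],[0,0,0]],
    [35,[0,0,-19],[0,0,0]],
    [35,[0,0,-22],[0,0,0]],
    [35,[0,0,-23],[0,0,0]],
    [35,[0,0,-23],[0,0,0]],
  ],
)

```text
time_s: 14.95
eef_pos: [565.5, 198.9, 73.8]
ee_rot: [0.0, -0.338, 0.941, -0.0]
force: [-8.5, -0.3, 12.0]
grip_width: 0.452
grip_force: 104.3
```

Request:
apply_moves(
  targets=[
    [35,[0,-0.2,0.7],[0,0,-4]],
    [35,[0,-0.4,0.7],[0,0,-9]],
    [35,[0,-0.6,0.7],[0,0,-14]],
    [35,[0,-0.7,0.7],[0,0,-19]],
    [35,[0,-0.8,0.7],[0,0,-24]],
    [35,[0,-0.9,0.7],[0,0,-29]],
    [35,[0,-1,0.7],[0,0,-34]],
    [35,[0,-1.1,0.7],[0,0,-37]],
    [35,[0,-1.1,0.7],[0,0,-38.9]],
    [35,[0,-1.1,0.7],[0,0,-38.9]],
    [35,[0,-1.1,0.7],[0,0,-38.9]],
  ],
)

```text
time_s: 16.05
eef_pos: [565.4, 197.3, 73.7]
ee_rot: [0.0, -0.006, 1.0, -0.001]
force: [-5.5, -2.4, 5.9]
grip_width: 0.45
grip_force: 103.7
```

```bash
cat > hold.py <<'E'
from h import *
# holder pose from the camera's depth: top face
def holder(n,fn=None):
    p,d,i=shot(n,fn);P=pts(i,d);z=P[...,2];rr=np.hypot(P[...,0]-564,P[...,1]-197)
    m=(abs(z-112)<3)&(d>0)&(rr<125)&(abs(P[...,1]-197)<40)
    return m.sum(),cv2.minAreaRect(P[m][:,:2].astype(np.float32)),P[m][:,2].mean()
E
python3 - <<'E'
from hold import *
s=ctrl.sense();print(s['time_s'],s['eef_pos'],s['force'],s['wrist_torque'])
for n in ['scene','side']: print(n,holder(n))
E
```

```text
16.05 [565.395249   197.28613016  73.74974637] [-5.46485169 -2.37978565  5.94654528] [-0.77281702  1.02164284  0.1505337 ]
scene (np.int64(545), ((565.60986328125, 199.56582641601562), (225.2262725830078, 55.11250686645508), 0.0028273947536945343), np.float64(112.31607010767206))
side (np.int64(557), ((563.3858642578125, 192.86834716796875), (57.65047836303711, 224.27340698242188), 88.29248809814453), np.float64(111.50622010582507))
```

Request:
apply_moves(
  targets=[
    [85,[0,0,0],[0,0,0]],
    [85,[0,0,0],[0,0,0]],
    [85,[0,0,0],[0,0,0]],
    [85,[0,0,0],[0,0,0]],
    [85,[0,0,0],[0,0,0]],
    [85,[0,0,0],[0,0,0]],
    [85,[0,0,20],[0,0,0]],
    [85,[0,0,60],[0,0,0]],
    [85,[0,0,110],[0,0,0]],
    [85,[0,0,160],[0,0,0]],
    [85,[0,0,200],[0,0,0]],
    [85,[0,0,200],[0,0,0]],
  ],
)

```text
time_s: 17.35
eef_pos: [567.1, 198.0, 278.7]
ee_rot: [0.005, -0.006, 1.0, 0.001]
force: [-0.2, 0.9, 0.1]
grip_width: 0.999
grip_force: 0.0
```

```bash
python3 - <<'E'
from hold import *
s=ctrl.sense();print(s['time_s'],s['eef_pos'],s['joints'])
print(holder('wrist','w6'))
p,d,i=shot('wrist'); P=pts(i,d); g=p.min(2)
rr=np.hypot(P[...,0]-564.3,P[...,1]-197)
m=(rr<79)&(abs(P[...,2]-20)<4)&(g>150); print(m.sum())
E
```

```text
17.35 [567.06334713 198.02258002 278.67395208] [ 1.41109789e-01  4.43092221e-01  1.11352057e+00  5.03542404e-06
  1.57415979e+00 -1.44077609e+00]
(np.int64(7370), ((564.4299926757812, 197.08091735839844), (224.38026428222656, 42.0359001159668), 0.9118168950080872), np.float64(112.61787765071243))
0
```

View pics/w6.png

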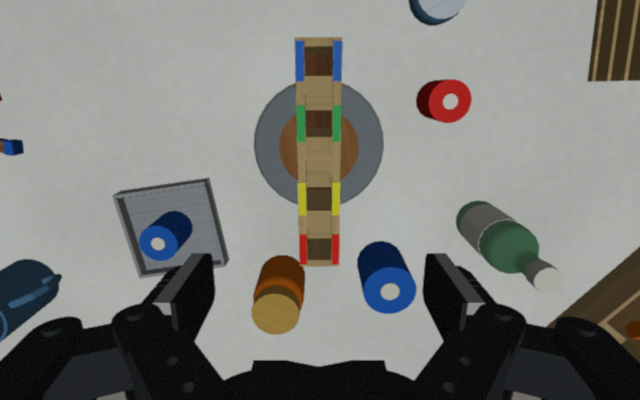

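The holder sits home: its top is level at z≈112 and its long axis is at 0.9°, against 0.65° for the white line. The wells read blue (319,60), green (319,122), yellow (319,198) and red (319,248). Next I test which way the wrist can tilt, because the needles have to be turned upright.

Request:
apply_moves(
  targets=[
    [85,[0,-40,20],[8,0,0]],
    [85,[0,-80,40],[16,0,0]],
    [85,[0,-120,60],[24,0,0]],
    [85,[0,-160,60],[32,0,0]],
    [85,[0,-160,60],[32,0,0]],
  ],
)

```text
time_s: 17.95
eef_pos: [565.6, 29.6, 328.5]
ee_rot: [-0.0, 0.002, 0.961, 0.278]
force: [1.0, 1.1, -1.0]
grip_width: 1.0
grip_force: 0.0
```

```bash
python3 - <<'E'
from h import *
s=ctrl.sense();print(s['time_s'],s['eef_pos'],s['joints'])
E
```

```text
17.95 [565.60528817  29.59514584 328.53242745] [-0.41664144  0.39527711  1.16843008  0.52484728  1.79391597 -1.9213706 ]
```

Request:
apply_moves(
  targets=[
    [85,[-55,-398,-20],[-25.0,25.2,-88.0]],
    [85,[-55,-398,-20],[-25.0,25.2,-88.0]],
    [85,[-55,-398,-20],[-25.0,25.2,-88.0]],
    [85,[-55,-398,-20],[-25.0,25.2,-88.0]],
    [85,[-55,-398,-20],[-25.0,25.2,-88.0]],
    [85,[-55,-398,-20],[-25.0,25.2,-88.0]],
    [85,[-55,-398,-20],[-25.0,25.2,-88.0]],
    [85,[-55,-398,-20],[-25.0,25.2,-88.0]],
    [85,[-55,-398,-20],[-25.0,25.2,-88.0]],
    [85,[-55,-398,-20],[-25.0,25.2,-88.0]],
    [85,[-55,-398,-20],[-25.0,25.2,-88.0]],
    [85,[-55,-398,-20],[-25.0,25.2,-88.0]],
    [85,[-55,-398,-20],[-25.0,25.2,-88.0]],
    [85,[-55,-398,-20],[-25.0,25.2,-88.0]],
  ],
)

```text
time_s: 19.35
eef_pos: [510.3, -360.4, 311.8]
ee_rot: [-0.0, 0.706, 0.708, 0.0]
force: [0.3, -0.7, 0.0]
grip_width: 0.991
grip_force: 0.0
```

```bash
cat > need.py <<'E'
from h import *
def needles(p,d,i):
    """grip spot and cap direction of every needle lying on the counter, from heights and cap colour"""
    P=pts(i,d); z=P[...,2]
    hsv=cv2.cvtColor(p,cv2.COLOR_BGR2HSV)
    m=((z>5)&(z<25)&(d>0)&(P[...,1]<-100)&(P[...,0]>330)&(P[...,0]<700)).astype(np.uint8)
    n,L,st,_=cv2.connectedComponentsWithStats(m)
    for k in range(1,n):
        if st[k,4]<300: continue
        q=P[L==k]; (c,wh,a)=cv2.minAreaRect(q[:,:2].astype(np.float32))
        if max(wh)<120 or max(wh)>260: continue
        l=cv2.fitLine(q[:,:2].astype(np.float32),cv2.DIST_HUBER,0,.01,.01).ravel(); u=l[:2]*(1 if l[1]>0 else -1)
        t=(q[:,:2]-l[2:])@u; s=(hsv[...,1][L==k]>140)&((hsv[...,0][L==k]>20)|(hsv[...,0][L==k]<5))
        e=np.percentile(t,99.7); h=hsv[L==k][(t>e-10)]; med=np.median(h,0)
        top=q[(abs(t-(e-62))<15)]; g=l[2:]+u*(e-62)
        # centre across from the shaft's top face near the grip spot
        w=(top[:,:2]-g)@np.array([-u[1],u[0]]); tz=top[:,2]; tt=w[tz>np.percentile(tz,60)]
        g2=g+np.array([-u[1],u[0]])*np.median(tt)
        print('hsv',med,'grip',g.round(1),'topc',g2.round(1),'capang',np.degrees(np.arctan2(u[1],u[0])).round(1),'len',(e-t.min()).round(),'z',np.median(tz).round(1))
E
python3 - <<'E'
from need import *
s=ctrl.sense();print(s['time_s'],s['eef_pos'],s['ee_rot'],s['joints'])
needles(*shot('wrist','w7'))
E
```

```text
19.35 [ 510.31773055 -360.35299791  311.79630437] [-3.47193528e-04  7.05881519e-01  7.08329800e-01  2.36854130e-04] [-8.02300798e-01  5.11405558e-01  9.27658473e-01  4.64757422e-04
  1.70323170e+00 -8.05701983e-01]
hsv [108. 151.  84.] grip [ 554.3 -247.9] topc [ 520.7 -243. ] capang 81.7 len 209.0 z 16.5
hsv [ 68.  168.5 115. ] grip [ 413.6 -280.2] topc [ 412.4 -280.1] capang 85.7 len 206.0 z 16.2
hsv [ 30.  197.  151.5] grip [ 617.  -291.6] topc [ 617.5 -291.6] capang 90.2 len 206.0 z 16.4
```

View pics/w7.png

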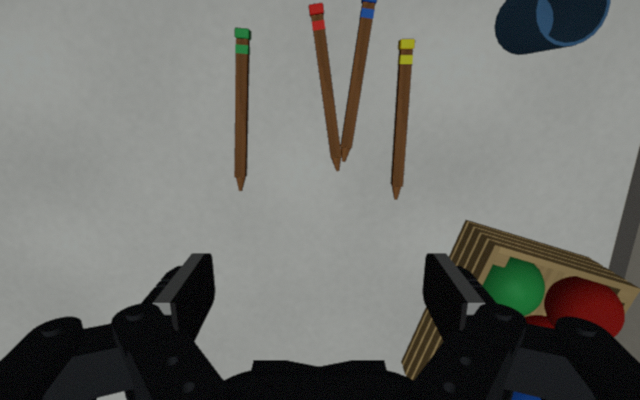

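One needle, red, has been knocked: red and blue now touch at their tips near (340,165). Green is at (242,110) and yellow at (402,120), both clear. I take yellow first.

Request:
apply_moves(
  squeeze=60,
  targets=[
    [48,[50,30,-50],[0,0,0]],
    [48,[106.8,68.7,-100],[0,0,0]],
    [48,[106.8,68.7,-150],[0,0,0]],
    [48,[106.8,68.7,-200],[0,0,0]],
    [48,[106.8,68.7,-250],[0,0,0]],
    [48,[106.8,68.7,-285],[0,0,0]],
    [48,[106.8,68.7,-300],[0,0,0]],
    [48,[106.8,68.7,-307.5],[0,0,0]],
    [48,[106.8,68.7,-307.5],[0,0,0]],
    [48,[106.8,68.7,-307.5],[0,0,0]],
    [8,[106.8,68.7,-307.5],[0,0,0]],
    [8,[106.8,68.7,-307.5],[0,0,0]],
    [8,[106.8,68.7,-307.5],[0,0,0]],
    [8,[106.8,68.7,-307.5],[0,0,0]],
    [8,[106.8,68.7,-307.5],[0,0,0]],
    [8,[106.8,68.7,-307.5],[0,0,0]],
    [8,[106.8,68.7,-307.5],[0,0,0]],
  ],
)

```text
time_s: 21.1
eef_pos: [617.3, -291.6, 5.0]
ee_rot: [0.0, 0.707, 0.707, -0.0]
force: [-0.3, 0.1, 1.2]
grip_width: 0.095
grip_force: 0.0
```

```bash
python3 - <<'E'
from h import *
p,d,i=shot('wrist','w8'); P=pts(i,d)
print(P[270:300:10,320].round(1))
needles=None
E
```

```text
[[ 617.8 -308.6   16.7]
 [ 617.9 -314.1   16.9]
 [ 617.9 -320.3   16.2]]
```

View pics/w8.png

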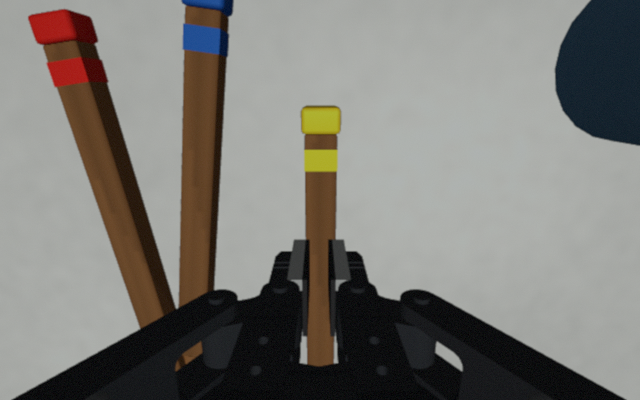

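The fingers straddle the yellow needle at (320,290) without force yet, so I close them fully.

Request:
apply_moves(
  squeeze=60,
  targets=[
    [0,[0,0,0],[0,0,0]],
    [0,[0,0,0],[0,0,0]],
    [0,[0,0,0],[0,0,0]],
    [0,[0,0,0],[0,0,0]],
  ],
)

```text
time_s: 21.55
eef_pos: [617.3, -291.6, 5.0]
ee_rot: [0.0, 0.707, 0.707, -0.0]
force: [0.6, 0.3, 0.9]
grip_width: -0.001
grip_force: 0.0
```

```bash
python3 - <<'E'
from h import *
p,d,i=shot('wrist'); P=pts(i,d); t=ctrl.sense()['eef_pos']
print(proj(i,t),proj(i,t+[0,0,19]), proj(i,[617.3,-291.6,8]))
for r in range(230,330,10): print(r,[tuple(P[r,c].round(0)) for c in (290,305,320,335,350)])
a=p[180:400,200:440]
p2,_,i2=shot('side'); u,v=map(int,proj(i2,t)); b=p2[max(v-60,0):v+50,u-60:u+60]
cv2.imwrite('pics/c9.png',np.hstack([cv2.resize(a,(400,400)),cv2.resize(b,(400,400))])); print(u,v)
E
```

```text
(np.float64(318.82094394601296), np.float64(229.76629578374946)) (np.float64(318.9215115273511), np.float64(244.90236868471638)) (np.float64(318.91458092727197), np.float64(231.9451771780034))
230 [(np.float64(602.0), np.float64(-293.0), np.float64(1.0)), (np.float64(610.0), np.float64(-293.0), np.float64(1.0)), (np.float64(618.0), np.float64(-287.0), np.float64(16.0)), (np.float64(625.0), np.float64(-287.0), np.float64(16.0)), (np.float64(634.0), np.float64(-293.0), np.float64(1.0))]
240 [(np.float64(602.0), np.float64(-299.0), np.float64(1.0)), (np.float64(611.0), np.float64(-282.0), np.float64(40.0)), (np.float64(618.0), np.float64(-282.0), np.float64(41.0)), (np.float64(625.0), np.float64(-293.0), np.float64(16.0)), (np.float64(634.0), np.float64(-299.0), np.float64(1.0))]
250 [(np.float64(602.0), np.float64(-305.0), np.float64(0.0)), (np.float64(612.0), np.float64(-282.0), np.float64(50.0)), (np.float64(618.0), np.float64(-282.0), np.float64(51.0)), (np.float64(623.0), np.float64(-282.0), np.float64(50.0)), (np.float64(634.0), np.float64(-305.0), np.float64(0.0))]
260 [(np.float
[... 1396 characters left out ...]
64(-281.0), np.float64(86.0)), (np.float64(626.0), np.float64(-281.0), np.float64(87.0))]
310 [(np.float64(609.0), np.float64(-281.0), np.float64(92.0)), (np.float64(613.0), np.float64(-281.0), np.float64(92.0)), (np.float64(617.0), np.float64(-294.0), np.float64(73.0)), (np.float64(622.0), np.float64(-281.0), np.float64(91.0)), (np.float64(626.0), np.float64(-281.0), np.float64(91.0))]
320 [(np.float64(610.0), np.float64(-276.0), np.float64(103.0)), (np.float64(613.0), np.float64(-281.0), np.float64(96.0)), (np.float64(618.0), np.float64(-298.0), np.float64(73.0)), (np.float64(621.0), np.float64(-275.0), np.float64(104.0)), (np.float64(625.0), np.float64(-275.0), np.float64(104.0))]
404 287
```

View pics/c9.png

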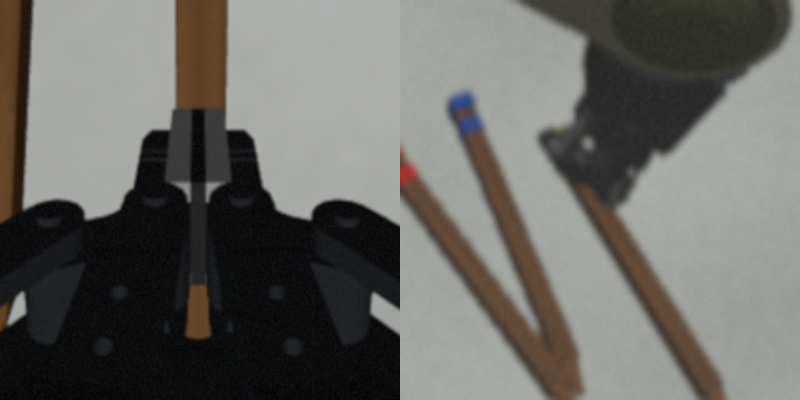

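The shut fingertips sit about 32 mm higher than the reported TCP (tip edge at z≈37 with TCP z=5), so they closed above the needle. Open, go lower by that offset and grip again.

Request:
apply_moves(
  squeeze=60,
  targets=[
    [48,[0,0,0],[0,0,0]],
    [48,[0,0,0],[0,0,0]],
    [48,[0,0,0],[0,0,0]],
    [48,[0,0,0],[0,0,0]],
    [48,[0,0,0],[0,0,0]],
    [48,[0,0,-10],[0,0,0]],
    [48,[0,0,-20],[0,0,0]],
    [48,[0,0,-27],[0,0,0]],
    [48,[0,0,-32],[0,0,0]],
    [48,[0,0,-32],[0,0,0]],
    [0,[0,0,-32],[0,0,0]],
    [0,[0,0,-32],[0,0,0]],
    [0,[0,0,-32],[0,0,0]],
    [0,[0,0,-32],[0,0,0]],
    [0,[0,0,-32],[0,0,0]],
    [0,[0,0,-32],[0,0,0]],
    [0,[0,0,-32],[0,0,0]],
    [0,[0,0,-32],[0,0,0]],
  ],
)

```text
time_s: 23.45
eef_pos: [617.6, -291.8, -26.4]
ee_rot: [0.001, 0.707, 0.707, -0.0]
force: [-0.1, 0.1, 5.5]
grip_width: 0.151
grip_force: 61.0
```

Request:
apply_moves(
  targets=[
    [0,[0,0,15],[0,0,0]],
    [0,[0,0,50],[0,0,0]],
    [0,[0,0,100],[0,0,0]],
    [0,[0,0,150],[0,0,0]],
    [0,[0,30,200],[0,0,0]],
    [0,[-5,70,240],[0,0,0]],
    [0,[-10,110,270],[8,0,0]],
    [0,[-15.9,150,300],[16,0,0]],
    [0,[-15.9,190,327],[24,0,0]],
    [0,[-15.9,220,327],[32,0,0]],
    [0,[-15.9,250,327],[40,0,0]],
    [0,[-15.9,270,327],[48,0,0]],
    [0,[-15.9,290,327],[56,0,0]],
    [0,[-15.9,310,327],[64,0,0]],
    [0,[-15.9,330,327],[72,0,0]],
    [0,[-15.9,351,327],[80,0,0]],
    [0,[-15.9,351,327],[88,0,0]],
    [0,[-15.9,351,327],[90,0,0]],
    [0,[-15.9,351,327],[90,0,0]],
    [0,[-15.9,351,327],[90,0,0]],
  ],
)

```text
time_s: 25.45
eef_pos: [601.5, 59.2, 301.0]
ee_rot: [-0.498, 0.5, 0.502, 0.5]
force: [-0.1, 0.7, -0.3]
grip_width: 0.152
grip_force: 60.4
```

```bash
cat > vert.py <<'E'
from h import *
def vert(n,fn=None):
    """held or standing upright wooden needle near the TCP: shaft points by depth below the grip"""
    p,d,i=shot(n,fn); P=pts(i,d); t=ctrl.sense()['eef_pos']
    hsv=cv2.cvtColor(p,cv2.COLOR_BGR2HSV)
    g=t+[0,-34,0]
    m=(abs(P[...,0]-g[0])<40)&(abs(P[...,1]-g[1])<40)&(P[...,2]<g[2]-20)&(P[...,2]>g[2]-150)&(d>0)&(hsv[...,1]>60)
    if m.sum()<20: return print(n,'none',m.sum())
    q=P[m]; print(n,m.sum(),'zmin',q[:,2].min().round(1))
    for a in (-120,-90,-60,-30):
        s=q[abs(q[:,2]-g[2]-a)<8]
        if len(s)>3: print('  dz',a,(np.median(s,0)).round(1),'rel grip',(np.median(s,0)-g)[:2].round(1))
E
python3 - <<'E'
from vert import *
s=ctrl.sense();print(s['time_s'],s['eef_pos'],s['ee_rot'],s['joints'],s['grip_width'],s['grip_force'])
vert('side','s2'); vert('scene')
E
```

```text
25.45 [601.485991    59.15990494 301.00759599] [-0.49809445  0.50017433  0.50196242  0.49976123] [-0.54225613  0.74960946  1.30769816  1.2920594   2.04234923 -0.55853284] 0.15204751244921857 60.42891025543213
side none 0
scene 173 zmin 172.0
  dz -120 [605.3  29.9 183.5] rel grip [3.9 4.7]
  dz -90 [606.7  30.  212.1] rel grip [5.2 4.7]
  dz -60 [604.9  30.2 242.4] rel grip [3.5 4.9]
  dz -30 [604.7  29.6 270.4] rel grip [3.2 4.3]
```

View pics/s2.png

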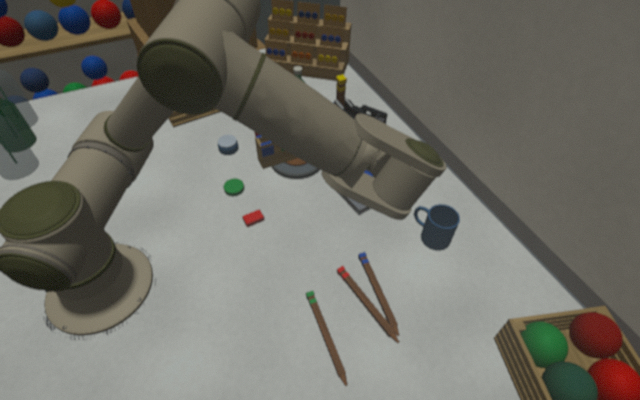

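The needle is upright in the gripper (yellow cap at (341,80)) and the scene depth puts its shaft on the grip axis. Next I move it over the yellow well and lower it.

Request:
apply_moves(
  targets=[
    [0,[0,40,0],[0,0,0]],
    [0,[0,80,0],[0,0,0]],
    [0,[0,120,0],[0,0,0]],
    [0,[0,150,0],[0,0,0]],
    [0,[0,172.5,0],[0,0,0]],
    [0,[0,172.5,0],[0,0,0]],
    [0,[0,172.5,-20],[0,0,0]],
    [0,[0,172.5,-35],[0,0,0]],
    [0,[0,172.5,-35],[0,0,0]],
  ],
)

```text
time_s: 26.45
eef_pos: [601.4, 231.1, 263.4]
ee_rot: [-0.5, 0.501, 0.499, 0.5]
force: [0.2, -0.1, -0.1]
grip_width: 0.15
grip_force: 60.4
```

```bash
python3 - <<'E'
from vert import *
s=ctrl.sense();print(s['time_s'],s['eef_pos'],s['joints'])
vert('scene'); p,d,i=shot('wrist','w10')
p2,_,i2=shot('scene'); u,v=map(int,proj(i2,[601,198,170])); b=p2[v-70:v+70,u-80:u+80]
cv2.imwrite('pics/c10.png',np.hstack([cv2.resize(p,(400,250)),cv2.resize(b,(286,250))]))
E
```

```text
26.45 [601.40746563 231.12182759 263.40147962] [-0.28458881  0.73105438  1.46571637  1.40119312  1.79927813 -0.64361859]
scene 201 zmin 114.6
  dz -120 [603.2 202.6 145.8] rel grip [1.6 5.5]
  dz -90 [606.4 201.9 173.4] rel grip [4.8 4.8]
  dz -60 [607.2 202.  204.7] rel grip [5.6 4.8]
  dz -30 [604.3 201.3 234.7] rel grip [2.6 4.2]
```

View pics/c10.png

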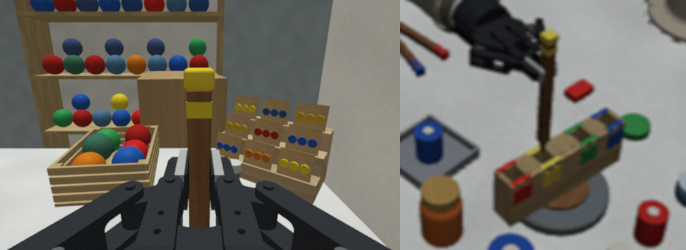

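The tip is over the yellow well, so I insert it.

Request:
apply_moves(
  targets=[
    [0,[0,0,-15],[0,0,0]],
    [0,[0,0,-30],[0,0,0]],
    [0,[0,0,-45],[0,0,0]],
    [0,[0,0,-60],[0,0,0]],
    [0,[0,0,-75],[0,0,0]],
    [0,[0,0,-82],[0,0,0]],
    [0,[0,0,-82],[0,0,0]],
  ],
)

```text
time_s: 27.3
eef_pos: [601.2, 231.9, 181.9]
ee_rot: [-0.5, 0.5, 0.5, 0.5]
force: [-0.4, 0.4, 0.3]
grip_width: 0.157
grip_force: 60.4
```

Request:
apply_moves(
  targets=[
    [30,[0,0,0],[0,0,0]],
    [30,[0,0,0],[0,0,0]],
    [30,[0,0,0],[0,0,0]],
    [30,[0,0,0],[0,0,0]],
    [30,[0,-20,0],[0,0,0]],
    [30,[0,-60,0],[0,0,0]],
    [48,[0,-110,30],[0,0,0]],
    [48,[0,-160,80],[-8,0,0]],
    [48,[-10,-210,129],[-16,0,0]],
    [48,[-20,-260,129],[-24,0,0]],
    [48,[-30,-310,129],[-32,0,0]],
    [48,[-40,-360,129],[-40,0,0]],
    [48,[-50,-410,129],[-48,0,0]],
    [48,[-60,-450,129],[-56,0,0]],
    [48,[-70,-490,129],[-64,0,0]],
    [48,[-80,-530,129],[-72,0,0]],
    [48,[-91,-560,129],[-80,0,0]],
    [48,[-91,-592,129],[-88,0,0]],
    [48,[-91,-592,129],[-90,0,0]],
    [48,[-91,-592,129],[-90,0,0]],
  ],
)

```text
time_s: 29.3
eef_pos: [510.4, -359.4, 312.6]
ee_rot: [0.001, 0.707, 0.708, -0.0]
force: [-0.4, 0.7, 0.3]
grip_width: 0.563
grip_force: 0.0
```

```bash
cat > need.py <<'E'
from h import *
B={'red':[((0,120,50),(4,255,255)),((174,120,50),(180,255,255))],'blue':[((100,120,40),(125,255,255))],'green':[((50,100,40),(85,255,255))],'yellow':[((22,120,60),(35,255,255))]}
def needles(p,d,i,R=130):
    """per colour: cap found by colour, then the top-face line of the shaft within reach of the cap"""
    P=pts(i,d); z=P[...,2]; hsv=cv2.cvtColor(p,cv2.COLOR_BGR2HSV)
    on=(z>12.5)&(z<22)&(d>0)&(P[...,1]<-80)&(P[...,0]>330)&(P[...,0]<700)
    for c,bs in B.items():
        m=on&(sum(cv2.inRange(hsv,*map(np.array,b)) for b in bs)>0)
        n,L,st,_=cv2.connectedComponentsWithStats(m.astype(np.uint8))
        if n<2: continue
        cap=P[m]; 
        if len(cap)<30: continue
        cc=np.median(cap[:,:2],0)
        s=P[on&(np.hypot(P[...,0]-cc[0],P[...,1]-cc[1])<R)]
        u=np.array([0,1.]); o=cc
        for w in (40,20,12,10):
            t=(s[:,:2]-o)@u; k=(s[:,:2]-o)@[-u[1],u[0]]; q=s[abs(k)<w][:,:2].astype(np.float32)
            l=cv2.fitLine(q,cv2.DIST_HUBER,0,.01,.01).ravel(); u=l[:2]*(1 if l[1]>0 else -1); o=l[2:]
        e=np.percentile((cap[:,:2]-o)@u,99); g=o+u*(e-62)
        print(c,len(cap),'grip',g.round(1),'capang',np.degrees(np.arctan2(u[1],u[0])).round(1),'z',np.median(s[:,2]).round(1))
E
python3 - <<'E'
from need import *
s=ctrl.sense();print(s['time_s'],s['eef_pos'],s['ee_rot'])
needles(*shot('wrist','w11'))
p,d,i=shot('scene'); P=pts(i,d); hsv=cv2.cvtColor(p,cv2.COLOR_BGR2HSV)
m=(cv2.inRange(hsv,(22,120,60),(35,255,255))>0)&(P[...,2]>200)&(P[...,1]>100); print('yellow cap',m.sum(),P[m].mean(0).round(1),P[m].max(0).round(1))
p,d,i=shot('side'); needles(p,d,i)
E
```

```text
29.3 [ 510.37334558 -359.43401696  312.63870468] [ 6.15044859e-04  7.06560018e-01  7.07652853e-01 -4.05704769e-05]
red 242 grip [ 515.3 -253. ] capang 98.5 z 16.5
blue 137 grip [ 561.8 -247.7] capang 82.4 z 16.4
green 245 grip [ 412.8 -280.5] capang 85.8 z 16.5
yellow cap 64 [601.4 191.5 233.3] [608.7 198.5 244.6]
red 53 grip [ 513.1 -252.9] capang 98.7 z 15.5
blue 30 grip [ 561.1 -240.1] capang 82.5 z 15.5
green 40 grip [ 410.5 -280.7] capang 85.7 z 15.5
```

Request:
apply_moves(
  squeeze=60,
  targets=[
    [48,[-40,35,-40],[0,0,-4.2]],
    [48,[-75,60,-85],[0,0,-4.2]],
    [48,[-97.6,79.6,-130],[0,0,-4.2]],
    [48,[-97.6,79.6,-180],[0,0,-4.2]],
    [48,[-97.6,79.6,-230],[0,0,-4.2]],
    [48,[-97.6,79.6,-280],[0,0,-4.2]],
    [48,[-97.6,79.6,-315],[0,0,-4.2]],
    [48,[-97.6,79.6,-333],[0,0,-4.2]],
    [48,[-97.6,79.6,-339],[0,0,-4.2]],
    [48,[-97.6,79.6,-339],[0,0,-4.2]],
    [0,[-97.6,79.6,-339],[0,0,-4.2]],
    [0,[-97.6,79.6,-339],[0,0,-4.2]],
    [0,[-97.6,79.6,-339],[0,0,-4.2]],
    [0,[-97.6,79.6,-339],[0,0,-4.2]],
    [0,[-97.6,79.6,-339],[0,0,-4.2]],
    [0,[-97.6,79.6,-339],[0,0,-4.2]],
    [0,[-97.6,79.6,-339],[0,0,-4.2]],
    [0,[-97.6,79.6,-339],[0,0,-4.2]],
  ],
)

```text
time_s: 31.25
eef_pos: [413.7, -281.3, -25.2]
ee_rot: [0.002, 0.732, 0.681, -0.0]
force: [-0.7, 2.1, 6.9]
grip_width: 0.156
grip_force: 59.4
```

Request:
apply_moves(
  targets=[
    [0,[0,0,15],[0,0,0]],
    [0,[0,0,50],[0,0,0]],
    [0,[0,0,100],[0,0,2]],
    [0,[0,0,150],[0,0,4.2]],
    [0,[20,30,190],[0,0,4.2]],
    [0,[50,55,220],[0,0,4.2]],
    [0,[80,85,250],[0,0,4.2]],
    [0,[114.6,110,280],[0,0,4.2]],
    [0,[114.6,130,327],[0,0,4.2]],
    [0,[114.6,130,327],[0,0,4.2]],
  ],
)

```text
time_s: 32.25
eef_pos: [529.1, -148.7, 306.3]
ee_rot: [0.005, 0.706, 0.709, 0.002]
force: [-0.8, -0.5, -0.3]
grip_width: 0.157
grip_force: 58.8
```

Request:
apply_moves(
  targets=[
    [0,[0,20,0],[8,0,0]],
    [0,[0,40,0],[16,0,0]],
    [0,[0,60,0],[24,0,0]],
    [0,[0,80,0],[32,0,0]],
    [0,[0,100,0],[40,0,0]],
    [0,[0,120,0],[48,0,0]],
    [0,[0,140,0],[56,0,0]],
    [0,[0,160,0],[64,0,0]],
    [0,[0,180,0],[72,0,0]],
    [0,[0,200,0],[80,0,0]],
    [0,[0,220,0],[88,0,0]],
    [0,[0,240,0],[90,0,0]],
    [0,[0,280,0],[90,0,0]],
    [0,[0,320,0],[90,0,0]],
    [0,[0,360,0],[90,0,0]],
    [0,[0,381,0],[90,0,0]],
    [0,[0,381,-20],[90,0,0]],
    [0,[0,381,-35],[90,0,0]],
    [0,[0,381,-35],[90,0,0]],
  ],
)

```text
time_s: 34.15
eef_pos: [527.0, 230.5, 264.1]
ee_rot: [-0.5, 0.5, 0.5, 0.5]
force: [-0.2, 0.6, -0.3]
grip_width: 0.154
grip_force: 58.9
```

```bash
python3 - <<'E'
from vert import *
s=ctrl.sense();print(s['time_s'],s['eef_pos'],s['ee_rot'],s['joints'])
vert('scene')
E
```

```text
34.15 [527.00286616 230.51724681 264.14890076] [-0.50005968  0.50042289  0.49982541  0.49969171] [-0.32583755  0.60710096  1.70613182  1.34601055  1.80838821 -0.76849459]
scene 212 zmin 115.3
  dz -120 [530.5 203.3 147.8] rel grip [3.2 7. ]
  dz -90 [532.2 202.8 176.2] rel grip [4.9 6.5]
  dz -60 [532.5 201.7 204.7] rel grip [5.2 5.4]
  dz -30 [531.  202.5 235.9] rel grip [3.7 6.2]
```

Request:
apply_moves(
  targets=[
    [0,[0,-1.5,-12],[0,0,0]],
    [0,[0,-1.5,-30],[0,0,0]],
    [0,[0,-1.5,-45],[0,0,0]],
    [0,[0,-1.5,-60],[0,0,0]],
    [0,[0,-1.5,-75],[0,0,0]],
    [0,[0,-1.5,-82],[0,0,0]],
    [0,[0,-1.5,-82],[0,0,0]],
  ],
)

```text
time_s: 34.9
eef_pos: [527.3, 228.9, 182.2]
ee_rot: [-0.5, 0.5, 0.5, 0.5]
force: [0.8, 0.3, -0.3]
grip_width: 0.155
grip_force: 58.9
```

Request:
apply_moves(
  targets=[
    [30,[0,0,0],[0,0,0]],
    [30,[0,0,0],[0,0,0]],
    [30,[0,0,0],[0,0,0]],
    [30,[0,0,0],[0,0,0]],
    [30,[0,-20,0],[0,0,0]],
    [30,[0,-60,0],[0,0,0]],
    [48,[0,-110,30],[0,0,0]],
    [48,[0,-160,80],[-8,0,0]],
    [48,[13,-210,129],[-16,0,0]],
    [48,[13,-260,129],[-24,0,0]],
    [48,[13,-310,129],[-32,0,0]],
    [48,[13,-360,129],[-40,0,0]],
    [48,[13,-400,129],[-48,0,0]],
    [48,[13,-440,129],[-56,0,0]],
    [48,[13,-480,129],[-64,0,0]],
    [48,[13,-520,129],[-72,0,0]],
    [48,[13,-559,129],[-80,0,0]],
    [48,[13,-559,129],[-88,0,0]],
    [48,[13,-559,129],[-90,0,0]],
    [48,[13,-559,129],[-90,0,0]],
  ],
)

```text
time_s: 36.9
eef_pos: [540.5, -328.8, 312.8]
ee_rot: [0.001, 0.706, 0.708, -0.0]
force: [-0.2, -0.4, 0.2]
grip_width: 0.563
grip_force: 0.0
```

```bash
python3 - <<'E'
from need import *
s=ctrl.sense();print(s['time_s'],s['eef_pos'],s['ee_rot'])
needles(*shot('wrist','w12'))
p,d,i=shot('scene','s12'); P=pts(i,d); hsv=cv2.cvtColor(p,cv2.COLOR_BGR2HSV)
for c in B:
  m=(sum(cv2.inRange(hsv,np.array(b[0]),np.array(b[1])) for b in B[c])>0)&(P[...,2]>150)&(P[...,1]>100)&(abs(P[...,0]-564)<120)&(P[...,1]<240); 
  if m.any(): print(c,m.sum(),P[m].mean(0).round(1),P[m].max(0).round(1))
E
```

```text
36.9 [ 540.52411432 -328.76121656  312.84442833] [ 7.10142279e-04  7.06215949e-01  7.07996130e-01 -9.55186497e-05]
red 235 grip [ 515.4 -252.9] capang 98.6 z 16.4
blue 225 grip [ 562.9 -240. ] capang 82.5 z 16.4
red 13 [532.6 185.5 195.1] [537.2 195.1 203.6]
green 45 [531.8 190.9 236.1] [539.  196.5 244.7]
yellow 63 [601.2 191.5 233. ] [609.  197.1 243.5]
```

Request:
apply_moves(
  squeeze=60,
  targets=[
    [36,[10,40,-45],[0,0,-4]],
    [36,[22.5,80,-90],[0,0,-7.5]],
    [36,[22.5,90,-140],[0,0,-7.5]],
    [36,[22.5,90,-190],[0,0,-7.5]],
    [36,[22.5,90,-240],[0,0,-7.5]],
    [36,[22.5,90,-280],[0,0,-7.5]],
    [36,[22.5,90,-315],[0,0,-7.5]],
    [36,[22.5,90,-333],[0,0,-7.5]],
    [36,[22.5,90,-339],[0,0,-7.5]],
    [36,[22.5,90,-339],[0,0,-7.5]],
    [0,[22.5,90,-339],[0,0,-7.5]],
    [0,[22.5,90,-339],[0,0,-7.5]],
    [0,[22.5,90,-339],[0,0,-7.5]],
    [0,[22.5,90,-339],[0,0,-7.5]],
    [0,[22.5,90,-339],[0,0,-7.5]],
    [0,[22.5,90,-339],[0,0,-7.5]],
    [0,[22.5,90,-339],[0,0,-7.5]],
    [0,[22.5,90,-339],[0,0,-7.5]],
  ],
)

```text
time_s: 38.8
eef_pos: [563.8, -240.7, -25.3]
ee_rot: [0.002, 0.752, 0.66, 0.0]
force: [0.1, -0.6, 6.2]
grip_width: 0.155
grip_force: 59.3
```

Request:
apply_moves(
  targets=[
    [0,[0,0,15],[0,0,0]],
    [0,[0,0,50],[0,0,0]],
    [0,[0,0,100],[0,0,2]],
    [0,[0,0,150],[0,0,7.5]],
    [0,[-20,20,190],[0,0,7.5]],
    [0,[-45,45,220],[0,0,7.5]],
    [0,[-70,70,250],[0,0,7.5]],
    [0,[-90.5,90,280],[0,0,7.5]],
    [0,[-90.5,90,327],[0,0,7.5]],
    [0,[-90.5,90,327],[0,0,7.5]],
  ],
)

```text
time_s: 39.8
eef_pos: [473.1, -150.0, 307.0]
ee_rot: [0.006, 0.706, 0.708, 0.001]
force: [0.9, 0.1, 0.1]
grip_width: 0.155
grip_force: 58.8
```

Request:
apply_moves(
  targets=[
    [0,[0,20,0],[8,0,0]],
    [0,[0,40,0],[16,0,0]],
    [0,[0,60,0],[24,0,0]],
    [0,[0,80,0],[32,0,0]],
    [0,[0,100,0],[40,0,0]],
    [0,[0,120,0],[48,0,0]],
    [0,[0,140,0],[56,0,0]],
    [0,[0,160,0],[64,0,0]],
    [0,[0,180,0],[72,0,0]],
    [0,[0,200,0],[80,0,0]],
    [0,[0,220,0],[88,0,0]],
    [0,[0,240,0],[90,0,0]],
    [0,[0,280,0],[90,0,0]],
    [0,[0,320,0],[90,0,0]],
    [0,[0,360,0],[90,0,0]],
    [0,[0,378.5,0],[90,0,0]],
    [0,[0,378.5,-20],[90,0,0]],
    [0,[0,378.5,-35],[90,0,0]],
    [0,[0,378.5,-35],[90,0,0]],
  ],
)

```text
time_s: 41.7
eef_pos: [472.0, 228.7, 264.2]
ee_rot: [0.5, -0.5, -0.5, -0.5]
force: [1.3, 0.4, 0.1]
grip_width: 0.153
grip_force: 58.8
```

```bash
python3 - <<'E'
from vert import *
s=ctrl.sense();print(s['time_s'],s['eef_pos'],s['ee_rot'],s['joints'])
vert('scene')
E
```

```text
41.7 [472.03786636 228.67823595 264.23191745] [ 0.50033525 -0.50019934 -0.49984065 -0.49962444] [-0.3674481   0.52195221  1.86994708  1.29585607  1.81826777 -0.85445662]
scene 169 zmin 115.2
  dz -120 [475.6 200.5 148.9] rel grip [3.3 6. ]
  dz -90 [475.9 200.7 176.9] rel grip [3.6 6.2]
  dz -60 [476.7 200.4 205.5] rel grip [4.3 6. ]
  dz -30 [477.5 199.7 234.9] rel grip [5.2 5.2]
```

Aligned with the blue well (472,196), so I insert.

Request:
apply_moves(
  targets=[
    [0,[0.4,0,-12],[0,0,0]],
    [0,[0.4,0,-30],[0,0,0]],
    [0,[0.4,0,-45],[0,0,0]],
    [0,[0.4,0,-60],[0,0,0]],
    [0,[0.4,0,-75],[0,0,0]],
    [0,[0.4,0,-82],[0,0,0]],
    [0,[0.4,0,-82],[0,0,0]],
  ],
)

```text
time_s: 42.45
eef_pos: [472.8, 228.4, 182.6]
ee_rot: [-0.5, 0.5, 0.5, 0.5]
force: [-0.2, 0.1, -0.4]
grip_width: 0.156
grip_force: 58.8
```

Request:
apply_moves(
  targets=[
    [30,[0,0,0],[0,0,0]],
    [30,[0,0,0],[0,0,0]],
    [30,[0,0,0],[0,0,0]],
    [30,[0,0,0],[0,0,0]],
    [30,[0,-20,0],[0,0,0]],
    [30,[0,-60,0],[0,0,0]],
    [48,[0,-110,30],[0,0,0]],
    [48,[20,-160,80],[-8,0,0]],
    [48,[50,-200,129],[-16,0,0]],
    [48,[67,-250,129],[-24,0,0]],
    [48,[67,-300,129],[-32,0,0]],
    [48,[67,-350,129],[-40,0,0]],
    [48,[67,-390,129],[-48,0,0]],
    [48,[67,-430,129],[-56,0,0]],
    [48,[67,-470,129],[-64,0,0]],
    [48,[67,-510,129],[-72,0,0]],
    [48,[67,-548,129],[-80,0,0]],
    [48,[67,-558.5,129],[-88,0,0]],
    [48,[67,-558.5,129],[-90,0,0]],
    [48,[67,-558.5,129],[-90,0,0]],
  ],
)

```text
time_s: 44.45
eef_pos: [539.9, -328.9, 312.7]
ee_rot: [0.001, 0.706, 0.708, -0.0]
force: [-0.2, -1.0, 0.3]
grip_width: 0.559
grip_force: 0.0
```

```bash
python3 - <<'E'
from need import *
s=ctrl.sense();print(s['time_s'],s['eef_pos'],s['ee_rot'])
needles(*shot('wrist','w13'))
p,d,i=shot('scene','s13'); P=pts(i,d); hsv=cv2.cvtColor(p,cv2.COLOR_BGR2HSV)
for c in B:
  m=(sum(cv2.inRange(hsv,np.array(b[0]),np.array(b[1])) for b in B[c])>0)&(P[...,2]>150)&(P[...,1]>100)&(abs(P[...,0]-564)<120)&(P[...,1]<240); 
  if m.any(): print(c,m.sum(),P[m].mean(0).round(1),P[m].max(0).round(1))
E
```

```text
44.45 [ 539.88252888 -328.90060699  312.68997009] [ 5.83425738e-04  7.06306902e-01  7.07905511e-01 -8.65468062e-05]
red 232 grip [ 515.3 -253. ] capang 98.4 z 16.4
red 12 [534.2 184.8 194.9] [538.1 195.9 205.7]
blue 50 [477.  190.2 234.1] [484.5 195.3 244.4]
green 46 [532.3 190.9 235.2] [540.7 195.8 243.9]
yellow 64 [600.8 191.6 233.3] [609.7 196.7 244.7]
```

Request:
apply_moves(
  squeeze=60,
  targets=[
    [48,[-10,40,-45],[0,0,4]],
    [48,[-24.5,77,-90],[0,0,8.4]],
    [48,[-24.5,77,-140],[0,0,8.4]],
    [48,[-24.5,77,-190],[0,0,8.4]],
    [48,[-24.5,77,-240],[0,0,8.4]],
    [48,[-24.5,77,-280],[0,0,8.4]],
    [48,[-24.5,77,-315],[0,0,8.4]],
    [48,[-24.5,77,-333],[0,0,8.4]],
    [48,[-24.5,77,-339],[0,0,8.4]],
    [48,[-24.5,77,-339],[0,0,8.4]],
    [0,[-24.5,77,-339],[0,0,8.4]],
    [0,[-24.5,77,-339],[0,0,8.4]],
    [0,[-24.5,77,-339],[0,0,8.4]],
    [0,[-24.5,77,-339],[0,0,8.4]],
    [0,[-24.5,77,-339],[0,0,8.4]],
    [0,[-24.5,77,-339],[0,0,8.4]],
    [0,[-24.5,77,-339],[0,0,8.4]],
    [0,[-24.5,77,-339],[0,0,8.4]],
  ],
)

```text
time_s: 46.35
eef_pos: [516.0, -253.5, -25.6]
ee_rot: [0.001, 0.653, 0.757, -0.0]
force: [-0.9, 0.9, 7.3]
grip_width: 0.152
grip_force: 60.2
```

Request:
apply_moves(
  targets=[
    [0,[0,0,15],[0,0,0]],
    [0,[0,0,50],[0,0,0]],
    [0,[0,0,100],[0,0,-2]],
    [0,[0,0,150],[0,0,-8.4]],
    [0,[20,25,190],[0,0,-8.4]],
    [0,[40,50,220],[0,0,-8.4]],
    [0,[65,75,250],[0,0,-8.4]],
    [0,[85,103,280],[0,0,-8.4]],
    [0,[85,103,327],[0,0,-8.4]],
    [0,[85,103,327],[0,0,-8.4]],
  ],
)

```text
time_s: 47.35
eef_pos: [601.6, -149.4, 307.7]
ee_rot: [0.006, 0.706, 0.708, 0.002]
force: [-0.4, -0.8, 0.6]
grip_width: 0.152
grip_force: 59.4
```

Request:
apply_moves(
  targets=[
    [0,[0,20,0],[8,0,0]],
    [0,[0,40,0],[16,0,0]],
    [0,[0,60,0],[24,0,0]],
    [0,[0,80,0],[32,0,0]],
    [0,[10,100,0],[40,0,0]],
    [0,[20,120,0],[48,0,0]],
    [0,[30,140,0],[56,0,0]],
    [0,[40,160,0],[64,0,0]],
    [0,[50,180,0],[72,0,0]],
    [0,[56.2,200,0],[80,0,0]],
    [0,[56.2,220,0],[88,0,0]],
    [0,[56.2,240,0],[90,0,0]],
    [0,[56.2,280,0],[90,0,0]],
    [0,[56.2,320,0],[90,0,0]],
    [0,[56.2,360,0],[90,0,0]],
    [0,[56.2,381.5,0],[90,0,0]],
    [0,[56.2,381.5,-20],[90,0,0]],
    [0,[56.2,381.5,-35],[90,0,0]],
    [0,[56.2,381.5,-35],[90,0,0]],
  ],
)

```text
time_s: 49.25
eef_pos: [656.2, 231.1, 263.2]
ee_rot: [-0.5, 0.501, 0.499, 0.499]
force: [0.4, 0.2, -0.3]
grip_width: 0.153
grip_force: 59.4
```

```bash
python3 - <<'E'
from vert import *
s=ctrl.sense();print(s['time_s'],s['eef_pos'],s['ee_rot'],s['joints'])
vert('scene')
E
```

```text
49.25 [656.20529746 231.06348728 263.1703316 ] [-0.50049021  0.50078783  0.49928387  0.49943641] [-0.26082128  0.83122726  1.26738773  1.4372831   1.79500047 -0.54033221]
scene 218 zmin 114.7
  dz -120 [658.7 203.4 147.3] rel grip [2.1 6.5]
  dz -90 [659.7 203.  174.7] rel grip [3.1 6.2]
  dz -60 [660.4 202.9 203.9] rel grip [3.8 6. ]
  dz -30 [659.9 202.5 234.5] rel grip [3.3 5.6]
```

Request:
apply_moves(
  targets=[
    [0,[0.5,0,-12],[0,0,0]],
    [0,[0.5,0,-30],[0,0,0]],
    [0,[0.5,0,-45],[0,0,0]],
    [0,[0.5,0,-60],[0,0,0]],
    [0,[0.5,0,-75],[0,0,0]],
    [0,[0.5,0,-81],[0,0,0]],
    [0,[0.5,0,-81],[0,0,0]],
  ],
)

```text
time_s: 50.0
eef_pos: [656.9, 231.5, 183.1]
ee_rot: [-0.5, 0.5, 0.5, 0.5]
force: [0.1, -0.5, -1.5]
grip_width: 0.153
grip_force: 59.4
```

Request:
apply_moves(
  targets=[
    [30,[0,0,0],[0,0,0]],
    [30,[0,0,0],[0,0,0]],
    [30,[0,0,0],[0,0,0]],
    [30,[0,0,0],[0,0,0]],
    [30,[0,-20,0],[0,0,0]],
    [30,[0,-60,0],[0,0,0]],
    [48,[0,-110,30],[0,0,0]],
    [48,[-20,-160,80],[-8,0,0]],
    [48,[-60,-200,130],[-16,0,0]],
    [48,[-90,-240,160],[-24,0,0]],
    [48,[-90,-280,190],[-32,0,0]],
    [48,[-90,-300,190],[-40,0,0]],
    [48,[-90,-300,190],[-48,0,0]],
    [48,[-90,-300,190],[-50,0,0]],
  ],
)

```text
time_s: 51.4
eef_pos: [566.6, -71.2, 378.1]
ee_rot: [-0.236, 0.665, 0.666, 0.241]
force: [-0.1, 0.5, 0.6]
grip_width: 0.564
grip_force: 0.0
```

```bash
python3 - <<'E'
from need import *
from hold import holder
s=ctrl.sense();print(s['time_s'],s['eef_pos'])
w,_,_=shot('wrist','w14'); p,d,i=shot('scene','s14'); P=pts(i,d); hsv=cv2.cvtColor(p,cv2.COLOR_BGR2HSV)
for c in B:
  m=(sum(cv2.inRange(hsv,np.array(b[0]),np.array(b[1])) for b in B[c])>0)&(P[...,2]>215)&(P[...,1]>100)&(abs(P[...,0]-564)<120)&(P[...,1]<240)
  if m.any(): print(c,m.sum(),P[m].mean(0).round(1),P[m].max(0).round(1))
b=p[120:340,200:480]
cv2.imwrite('pics/c14.png',np.vstack([cv2.resize(b,(420,330)),cv2.resize(w,(420,262))]))
E
```

```text
51.4 [566.55325614 -71.18599774 378.05996835]
red 65 [660.6 192.7 234.2] [668.1 199.  245.3]
blue 49 [477.4 190.5 234.9] [484.2 196.4 244.1]
green 46 [532.6 191.2 235.6] [539.8 196.1 245.2]
yellow 61 [590.1 190.9 233.9] [597.2 196.5 244.2]
```

View pics/c14.png

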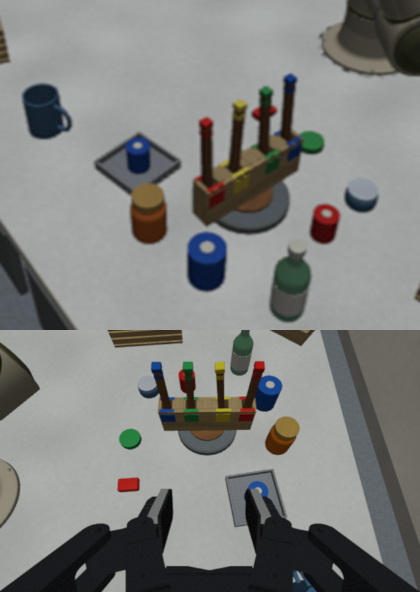

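All four needles stand in their matching wells, and the cover is upright in the tray. The yellow cap leans about 10 mm differently, probably from a finger nudge, so I check the holder's alignment from above.

Request:
apply_moves(
  targets=[
    [48,[0,0,10],[-8,0,0]],
    [48,[0,40,10],[-16,0,0]],
    [48,[0,80,10],[-24,0,0]],
    [48,[0,120,10],[-32,0,0]],
    [48,[0,160,10],[-40,0,0]],
    [48,[0,200,10],[-40,0,0]],
    [48,[0,240,10],[-40,0,0]],
    [48,[0,240,10],[-40,0,0]],
    [48,[0,240,10],[-40,0,0]],
  ],
)

```text
time_s: 52.4
eef_pos: [566.6, 172.2, 381.7]
ee_rot: [-0.002, 0.706, 0.708, -0.002]
force: [0.4, -0.8, -0.7]
grip_width: 0.56
grip_force: 0.0
```

```bash
python3 - <<'E'
from hold import *
s=ctrl.sense();print(s['time_s'],s['eef_pos'],s['joints'])
p,d,i=shot('wrist','w15'); P=pts(i,d); g=p.min(2); z=P[...,2]
m=(abs(z-112)<4)&(d>0)&(abs(P[...,0]-564)<140)&(abs(P[...,1]-197)<35)
q=P[m][:,:2]; print(m.sum(),cv2.minAreaRect(q.astype(np.float32)))
# long edges: extreme y per x bin
for f in (0.5,99.5):
    xs=np.arange(460,670,6); ys=[np.percentile(q[abs(q[:,0]-x)<4][:,1],f) for x in xs]
    l=cv2.fitLine(np.c_[xs,ys].astype(np.float32),cv2.DIST_HUBER,0,.01,.01).ravel(); print('edge',f,np.degrees(np.arctan2(l[1],l[0])), l[3])
rr=np.hypot(P[...,0]-564.4,P[...,1]-197)
m=(rr<78)&(rr>51)&(abs(z-20)<4)&(g>140); print('line px',m.sum())
for c,x0,y0 in (('jar',741,145),('cover',675,3)): pass
m=(abs(z-60)<3)&(d>0)&(np.hypot(P[...,0]-675,P[...,1]-3)<50); print('cover',m.sum(),cv2.minEnclosingCircle(P[m][:,:2].astype(np.float32)) if m.sum() else '')
E
```

```text
52.4 [566.62002604 172.23523155 381.69036739] [9.73181084e-02 4.44721004e-01 8.52160752e-01 2.36129200e-04
 1.84951790e+00 9.47227217e-02]
4102 ((564.2387084960938, 196.8728485107422), (224.49266052246094, 42.068016052246094), 0.8917343020439148)
edge 0.5 0.65620273 177.29517
edge 99.5 0.84072435 217.30931
line px 0
cover 176 ((680.4452514648438, 14.660900115966797), 20.64362907409668)
```

The holder is at about 0.8° against 0.65° for the line, unchanged since it was fitted, and level at home height. The robot is clear of everything, so I hand the job in.

```bash
python3 -c "
from rig import ctrl
print(ctrl.finish_job())"
```

```text
the job is handed in; nothing more can be done
None
```

The job is done and handed in at about 52 s: cover upright in the tray, holder fully home and within about 0.3° of the white line, and all four needles point down in their own colour wells (yellow got a slight nudge and leans a little more in its well).

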